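# Put a rinsed centrifuge bottle on the air dryer and hold the air shutter half open

## Task

Take the rinsed white bottle from the sloping green cradle, turn it mouth down and lower it (do not drop it) over the upright peg of the air dryer until it stands on its seat, then let go of it. Then slide the dryer's spring-loaded shutter by its red tab to half open, at the green marks, never opening it wide, and hold it there against its spring: finish while the fingers are still holding it. Leave the other things on the bench where they are.

Things in the scene. Friction and masses are not known exactly. Their poses are not given: they have to be found in the camera images.
- bottle: Rinsed centrifuge bottle: a straight white plastic cylinder, 40 mm outside diameter, 100 mm long, wall 2.5 mm (35 mm bore, 96 mm deep), about 45 g, orange band near its closed end. Origin at the centre of the closed end's outside; its z axis runs from the closed end to the open mouth. At the start it lies in the cradle, mouth 20 degrees below level.
- mouth (a point): Centre of the bottle's open mouth, 100 mm from the closed end; axes as bottle.
- grip (a point): Point on the bottle's axis halfway along it (50 mm from either end), about 55 mm above the table at the start. Between the cradle's supports, so it can be gripped there across the diameter.
- cradle: Fixed green drain cradle, base 130 x 66 x 6 mm, with two V supports (8 mm thick, about 52 mm wide) 36 mm either side of the bottle's middle, 64 mm free between them, and a low lip before the bottle's mouth. Origin on the table below the bottle's middle; x axis: level direction from mouth to closed end. Lift the bottle straight up out of it.
- station: Fixed air dryer, a flat white box with a blue deck, 180 (x) x 260 (y) mm, deck 50 mm above the table. Origin on the table under its centre. White peg at x = 0, y = +70 mm on a steel seat disc 64 mm wide. Shutter lane along x at y = -55 mm, with 6 mm high guide rails; a grey spring housing, 72 mm above the table, closes its +x end from x = +74 mm.
- seat (a point): Centre of the steel seat at the foot of the peg, 52 mm above the table. The peg is 16 mm in diameter, narrowing to 8 mm over its last 12 mm, and ends 70 mm above this point. The bottle's rim rests on the seat; the peg does not reach the bottle's floor. Axes as station.
- shutter (a joint): Travel of the shutter along the station's +x axis in m: 0 = shut (where the spring keeps it), 0.030 = half open, 0.060 = wide open (stop). The spring pushes back with about 4 N when shut, 8 N at half and 13 N wide open.
- tab (a point): Grip point of the shutter's red upright tab: on its centre, 82 mm above the table, 15 mm below the tab's top (97 mm). The tab is 10 mm thick along the slide and 30 mm wide across it, standing on the steel shutter plate whose top is 57 mm above the table. Moves with the shutter. Axes as station.
- half_mark (a point): Where tab is when the shutter is exactly half open; fixed to the station, in line with the green marks on the deck on both sides of the lane (white marks: shut, red marks: wide open).
- tube_rack: Bystander: fixed blue rack of small tubes with coloured caps, 100 x 100 mm, 53 mm tall, origin under its centre. It and the cradle may change places.
- amber_bottle: Bystander: loose amber bottle, 60 mm diameter, 120 mm tall, origin under its centre.
- tip_box: Bystander: loose pipette tip box with a yellow lid, 122 x 82 x 64 mm, origin under its centre.
- marker: Bystander: loose white marker pen lying down, 115 mm long along its x axis, 12 mm thick, origin under its middle.
- pipette: Bystander: loose white hand pipette lying down, 258 mm along its x axis, 27 mm thick, origin 118 mm from its button end.
- jar: Bystander: loose jar with a red lid, 70 mm diameter, 80 mm tall, origin under its centre.
Mind the look-alikes: they are no part of the job. Of the things like the bottle, leave any that is purple; of the rest the smaller one is meant.

How it is judged:
By the outcome, as a careful person would: the job done as asked, in the order asked, and still so for the second after the job is handed in, while the arm keeps its last pose, push and grip.
It also fails if it takes over 58 s, if anything falls off the work surface, if the arm or the gripper's body presses on something with over 40 N, if the wrist force passes 120 N, or if a joint passes its speed limit or range.

## Robot

A 6-joint arm with a two-finger parallel gripper is mounted at the origin on the work surface. World frame = base frame: x ahead of the robot, y to its left, z up, the work surface at z = 0. Lengths are in mm, angles in rad, forces in N, time in s.
With the tool pointing down it reaches from about 375 to 925 mm from the base axis. Payload 5.7 kg.
Tool frame: the origin (TCP) lies midway between the tips of the shut fingers; the grasp point (between the pads) lies 19 mm behind it; z points along the fingers, x is the direction in which the jaws open and shut, and the axes are right-handed (so a half turn about z gives the same grasp; the last joint's range is limited). The gripper opens to 88 mm and grips with 3 to 60 N. Pads are 20 mm wide; open, the fingers measure 115 mm over their backs; the gripper's body (75 mm by 178 mm) begins 61 mm behind the grasp point.
Start: joints at [1.12, 0.359, 1.51, -0, 1.272, -0.115], TCP at [197.706, 566.458, 222.623] pointing down, gripper open.
Joint ranges: [-2.97, 2.97], [-1.01, 2.36], [0.21, 2.38], [-0.96, 4.11], [0.2, 2.71], [-2.98, 2.98]. Speed limits (rad/s): [2.39, 2.39, 3.14, 3.14, 3.14, 3.14].

## Interface

Orientations are given as a rotation vector (axis times angle).
In Python, from station import manip, vision, workorder gives the robot as it stands.
- The arm moves only by the tool send_rows, never from a script. Its argument "moves" is a list that holds one entry, the list of rows, each a list of 6 numbers: the shift along the tool's x, y, z each as a share of 150 mm, from -1 to 1, then the turn, a rotation vector about the tool's x, y, z each as a share of 360 degrees, from -1 to 1. A call has 1 to 20 rows; each row is the pose to reach, as a shift and turn from the pose commanded when the call began, along the tool's axes at that moment, turning the shorter way round; what a row does not reach only later rows make up. A row lasts 1/8 s, in which the tool goes at most 62.5 mm and 10.7 degrees, less where a joint would pass 70% of its speed; a pose out of reach is approached as far as the arm can. A call with a number of a shift or a turn outside -1 to 1 is refused whole. A call with a gripper value outside its range is refused whole. "hand" is the opening, from -1 (shut) to 1 (fully open), set as the call begins (left out, the last holds). The fingers move at their own pace and stop on an object; "grip_force" is the grip in N (left out, the last holds). Time passes only in rows, so rows that repeat a pose let the fingers close. It gives the time, the measured TCP pose, the force and the opening at its end, in the units of the state.
- manip.read_state(): the state, without advancing time (a new reading comes with each control period).
- vision.camera(name): name is "side" or "top"; returns the picture (420x560x3 uint8, red, green, blue); there is no depth.
- vision.get_calibration(name): a dict with "vfov" (degrees; the focal length in pixels is half the picture's height over the tangent of half this angle, whatever the lens; pixels are square), "cx", "cy" (the principal point, pixels), "origin" and "orientation" of the camera in the world. Camera axes: x right, y down, z forward; pixel columns grow to the right and rows downward; lengths in mm; the calibration is good to about 2 mm. A picture is of the moment at which its call begins. get_calibration takes no time and is no camera call.
- workorder.sign_off(): hands the job in, once; it reports no verdict.
The state is a dict: "time_s": time; "qpos": joint angles; "qd": joint speeds; "effort": joint torques, N m; "tcp_pos": TCP position; "eef_rot": TCP orientation; "wrist_force": force on the tool from outside, world axes, zero at the start; "moment": the same for the moment, N m; "width": finger opening in mm.
Only numpy, scipy, OpenCV 4.12 (cv2) and the standard library are available. Lean on these libraries where they do the work, as an engineer would, in place of code of your own. Each camera call takes 0.05 s, during which the arm holds its last target.

## Working session

There is one attempt and no reset: what is moved stays moved. The work goes in short steps, Python scripts to look and compute and a tool call to move; the robot and the scene stay as the last step left them, time stands still between calls to the robot, and variables do not carry over. Pictures are saved under pics/ and viewed, and the job is handed in when it is done.

Besides the shell and the picture viewer there is one more tool, called after "Emit:" as name([rows], argument=value, ...), one row to a line, values as JSON. send_rows: Moves the arm, as the interface text tells. Shift numbers are shares of 150 mm and turn numbers shares of 360 degrees, none past 1 either way. Its arguments: {"type":"object","properties":{"moves":{"type":"array","items":{"type":"array","items":{"type":"array","items":{"type":"number","minimum":-1,"maximum":1}}}},"hand":{"type":"number"},"grip_force":{"type":"number"}},"required":["moves"]}

```bash
mkdir -p pics; ls
python3 - <<'E'
from station import manip, vision, workorder
import cv2
print(manip.read_state())
for n in ("side","top"):
    print(n, vision.get_calibration(n))
    im=vision.camera(n); cv2.imwrite(f"pics/{n}0.png", im[:,:,::-1])
E
```

```text
pics
{'time_s': 0.0, 'qpos': array([ 1.11990722e+00,  3.59555394e-01,  1.51143110e+00, -2.56103968e-06,
        1.27249747e+00, -1.15090907e-01]), 'qd': array([-0.00067843, -0.00097495, -0.00060508, -0.00111126,  0.00051478,
       -0.00156263]), 'effort': array([ 1.17226275e-03, -5.15365255e+01, -2.70730412e+01,  6.74950099e-02,
        3.49274289e-02, -1.61819121e-04]), 'tcp_pos': array([197.41169574, 565.8575122 , 221.7801082 ]), 'eef_rot': array([ 2.56068587,  1.81844729, -0.00260114]), 'wrist_force': array([-0.29428256, -0.46897723,  0.18988469]), 'moment': array([ 0.00763108,  0.01326902, -0.06795449]), 'width': 87.87191209778194}
side {'vfov': 53.62547322427355, 'cx': 278.744683653873, 'cy': 208.80111177542597, 'origin': array([  -5.66352254, -753.07549445,  596.97473185]), 'orientation': array([-2.01603702,  0.58428138, -0.37382214])}
top {'vfov': 51.99246392158198, 'cx': 277.2337714634853, 'cy': 206.74930561270125, 'origin': array([ 341.46970699,    1.58604013, 1077.88267208]), 'orientation': array([-2.13681684,  2.13924906, -0.16708744])}
```

View pics/top0.png

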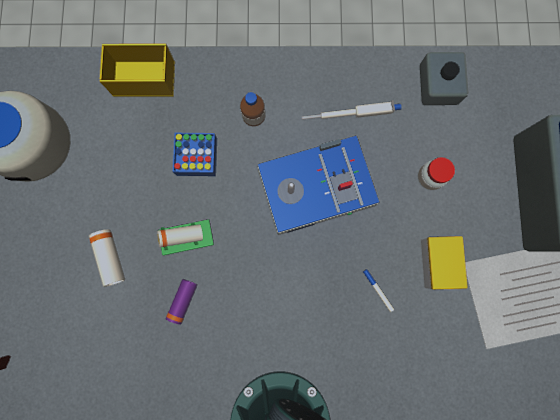

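View pics/side0.png

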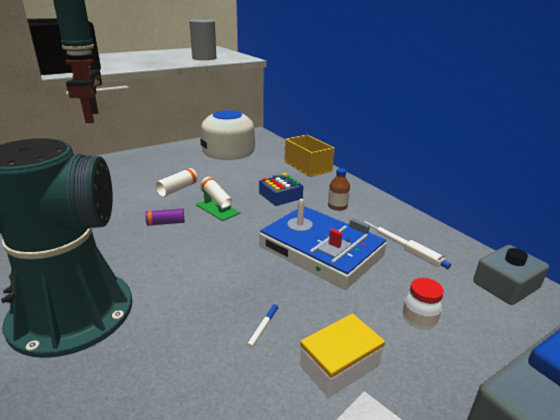

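```bash
cat > h.py <<'E'
import numpy as np, cv2
from scipy.spatial.transform import Rotation as R
from station import vision
def cal(n):
    c=vision.get_calibration(n); f=210/np.tan(np.radians(c["vfov"])/2)
    return f,c["cx"],c["cy"],np.array(c["origin"]),R.from_rotvec(c["orientation"]).as_matrix()
def proj(n,p):
    f,cx,cy,o,M=cal(n); q=(np.atleast_2d(p)-o)@M
    return np.c_[cx+f*q[:,0]/q[:,2], cy+f*q[:,1]/q[:,2]]
def ray(n,uv):
    f,cx,cy,o,M=cal(n); d=M@np.array([(uv[0]-cx)/f,(uv[1]-cy)/f,1]); return o,d/np.linalg.norm(d)
def onz(n,uv,z):
    o,d=ray(n,uv); return o+d*(z-o[2])/d[2]
def tri(a,b):
    o1,d1=ray("top",a);o2,d2=ray("side",b)
    A=np.c_[d1,-d2]; s=np.linalg.lstsq(A,o2-o1,rcond=None)[0]
    p,q=o1+s[0]*d1,o2+s[1]*d2
    return (p+q)/2,np.linalg.norm(p-q)
E
python3 - <<'E'
from h import *
print(proj("top",[[0,0,0],[800,0,0]]),proj("side",[[0,0,0],[197,566,222]]))
t=cv2.imread("pics/top0.png"); s=cv2.imread("pics/side0.png")
def crop(im,x0,y0,x1,y1,k,n):
    cv2.imwrite("pics/"+n,cv2.resize(im[y0:y1,x0:x1],None,fx=k,fy=k,interpolation=cv2.INTER_CUBIC))
crop(t,250,125,390,240,5,"ct_st.png")
crop(t,80,200,220,300,5,"ct_cr.png")
crop(s,250,190,395,290,5,"cs_st.png")
crop(s,140,160,250,240,7,"cs_cr.png")
E
```

```text
[[279.09612616 422.77833784]
 [278.59963698  99.52042956]] [[ 71.3318001  310.87312488]
 [ 91.65215669 117.32076899]]
```

View pics/ct_st.png

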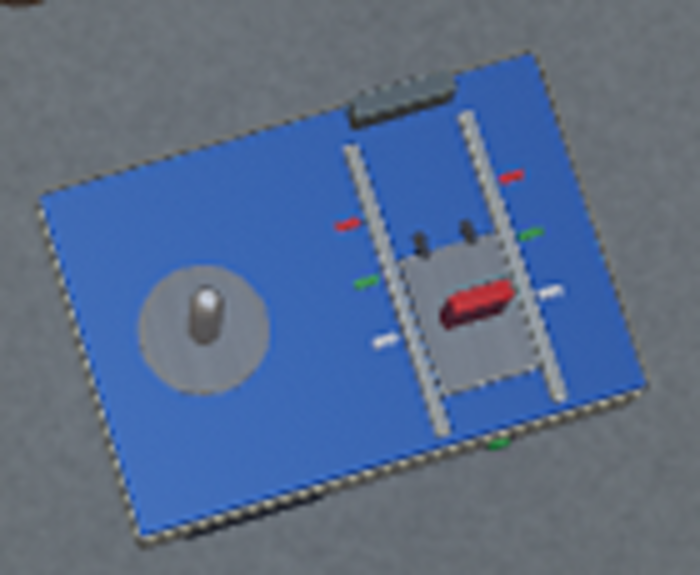

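View pics/ct_cr.png

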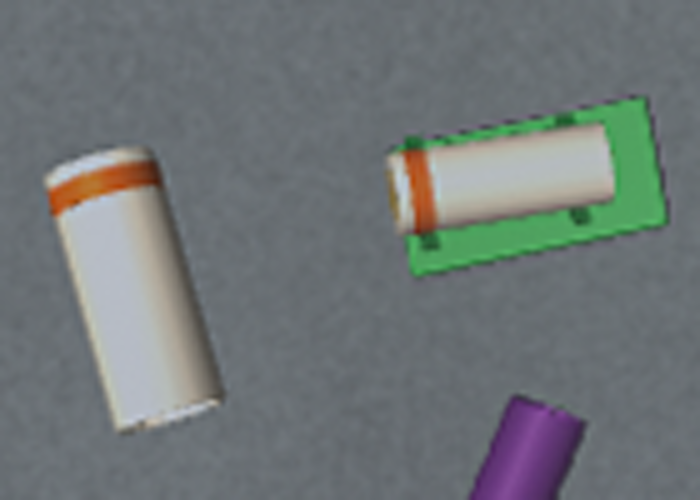

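View pics/cs_st.png

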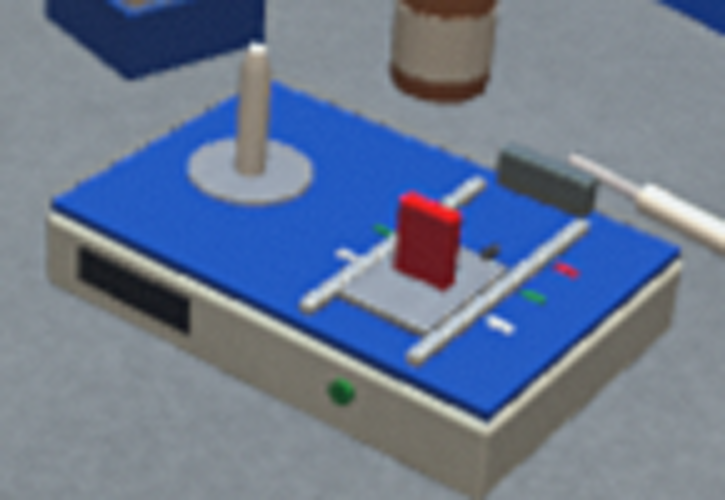

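View pics/cs_cr.png

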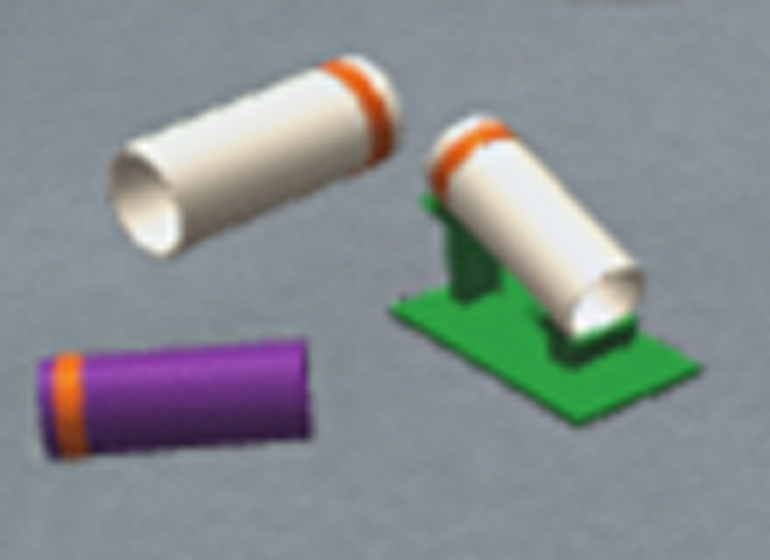

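```bash
cat > m1.py <<'E'
from h import *
from scipy.optimize import least_squares
T=lambda x,y:np.array([(x+.5)/5-.5+250,(y+.5)/5-.5+125])
S=lambda x,y:np.array([(x+.5)/5-.5+250,(y+.5)/5-.5+190])
F={'A':((90,130,50),T(40,197),S(278,85)),'B':((90,-130,50),T(535,55),S(682,253)),'C':((-90,-130,50),T(645,388),S(490,413)),'D':((-90,130,50),T(144,540),S(52,208)),
'seat':((0,70,52),T(204,330),S(250,171)),'peg':((0,70,122),T(207,296),S(258,45))}
for k,(l,a,b) in F.items():
    p,e=tri(a,b); print(k,p.round(1),round(e,1))
L=np.array([v[0] for v in F.values()],float);ut=np.array([v[1] for v in F.values()]);us=np.array([v[2] for v in F.values()])
def W(p): 
    c,s=np.cos(p[2]),np.sin(p[2]); return np.c_[p[0]+c*L[:,0]-s*L[:,1],p[1]+s*L[:,0]+c*L[:,1],L[:,2]]
for nm,ff in (("both",lambda p:np.r_[(proj("top",W(p))-ut).ravel(),(proj("side",W(p))-us).ravel()]),("top",lambda p:(proj("top",W(p))-ut).ravel()),("side",lambda p:(proj("side",W(p))-us).ravel())):
    r=least_squares(ff,[570,-70,.25]); print(nm,r.x.round(3),np.degrees(r.x[2]),r.fun.round(1))
E
python3 m1.py
```

```text
A [616.4  50.7  42.9] 6.2
B [ 684.6 -193.6   46.6] 1.1
C [ 517.  -242.2   48.8] 1.2
D [443.5   0.8  45.6] 0.8
seat [544.7 -28.1  50.8] 0.7
peg [546.  -27.4 122.7] 0.9
both [ 5.64415e+02 -9.60340e+01  2.83000e-01] 16.220284747968183 [-0.8 -1.1  0.9 -1.2  1.9  0.8 -1.1  0.4  0.2 -0.   0.5  0.7 -2.2 -2.4
  1.8 -1.1  0.   1.  -1.4 -1.8  0.4 -0.3  0.1  0.6]
top [ 5.64461e+02 -9.53360e+01  2.87000e-01] 16.46396776538093 [-1.2 -0.8  0.4 -1.4  1.7  0.5 -1.2  0.6 -0.   0.1  0.3  0.8]
side [ 5.63563e+02 -9.76850e+01  2.76000e-01] 15.828940163600576 [-1.7 -2.1  2.1 -0.5 -0.2  1.6 -1.3 -1.6  0.6 -0.   0.4  0.8]
```

```bash
cat > m2.py <<'E'
from h import *
from scipy.optimize import least_squares, minimize
# station with inset + marks
T=lambda x,y:np.array([(x+.5)/5-.5+250,(y+.5)/5-.5+125])
S=lambda x,y:np.array([(x+.5)/5-.5+250,(y+.5)/5-.5+190])
for nm,a,b in (("white",T(467.5,317),S((348+500)/2,(255+325)/2)),("green",T((367+530)/2,(282+234)/2),S((383+535)/2,(231+297)/2)),("red",T((347+511)/2,(226+177)/2),None)):
    print(nm,onz("top",a,50).round(1), None if b is None else onz("side",b,50).round(1))
print("tab top ctr", onz("top",T(484,293),97).round(1), onz("side",S(430,204),97).round(1), tri(T(484,293),S(430,204)))
for n,a in (("railL",[T(350,148),T(444,433)]),("railR",[T(466,115),T(560,398)])):
    p=[onz("top",q,56) for q in a]; d=p[0]-p[1]; print(n,np.degrees(np.arctan2(d[1],d[0])),np.linalg.norm(d),(p[0]+p[1])/2)
for n,a in (("railL",[S(480,183),S(310,303)]),("railR",[S(583,227),S(415,355)])):
    p=[onz("side",q,56) for q in a]; d=p[0]-p[1]; print(n,np.degrees(np.arctan2(d[1],d[0])),np.linalg.norm(d),(p[0]+p[1])/2)
# bottle
def mask(n,f,box):
    im=cv2.imread(f); x0,y0,x1,y1=box
    b,g,r=[im[:,:,i].astype(int) for i in range(3)]
    m=(r>125)&(r>g+4)   # white warm/orange
    m2=np.zeros_like(m); m2[y0:y1,x0:x1]=m[y0:y1,x0:x1]; 
    k,lab,st,_=cv2.connectedComponentsWithStats(m2.astype(np.uint8)); i=1+np.argmax(st[1:,4]); print(n,st[i])
    m=(lab==i).astype(np.uint8); c,_=cv2.findContours(m,cv2.RETR_EXTERNAL,2); o=np.zeros_like(m); cv2.drawContours(o,c,-1,1,-1)
    cv2.imwrite(f"pics/mask_{n}.png",cv2.resize(o[y0:y1,x0:x1]*255,None,fx=5,fy=5)); return o.astype(float)
M={"top":mask("top","pics/top0.png",(150,210,220,260)),"side":mask("side","pics/side0.png",(195,170,240,215))}
a=np.linspace(0,2*np.pi,60,endpoint=False)
def hull(n,p):
    x,y,z,yaw,pit=p; m=np.array([np.cos(yaw)*np.cos(pit),np.sin(yaw)*np.cos(pit),-np.sin(pit)])
    u=np.array([-np.sin(yaw),np.cos(yaw),0]);w=np.cross(m,u)
    c=20*(np.cos(a)[:,None]*u+np.sin(a)[:,None]*w); P=np.r_[[x,y,z]+50*m+c,[x,y,z]-50*m+c]
    return proj(n,P)
def soft(n,p):
    h=cv2.convexHull((np.round((hull(n,p)+.5)*16*4)-8).astype(np.int32).reshape(-1,1,2))
    im=np.zeros((420*4,560*4),np.uint8); cv2.fillConvexPoly(im,h,255,shift=4)
    return cv2.resize(im,(560,420),interpolation=cv2.INTER_AREA)/255.
for views in (("top","side"),("top",),("side",)):
  for fixp in (True,False):
    if not fixp and len(views)==1: continue
    def cost(q):
        p=np.r_[q[:3],q[3]/50,(np.radians(20) if fixp else q[4]/50)]
        if len(views)==1: p[2]=55
        return sum(np.abs(soft(n,p)-M[n]).sum() for n in views)
    best=None
    q0=np.array([440,225,55,-1.41*50,.35*50])
    for i in range(3):
        r=minimize(cost,q0,method="Nelder-Mead",options=dict(initial_simplex=np.r_[[q0],q0+np.diag([8,8,8,8,8])/(i+1)],xatol=.02,fatol=.05,maxiter=600)); q0=r.x
    print(views,fixp,r.x[:3].round(1),np.degrees(r.x[3:]/50).round(1),r.fun)
E
python3 m2.py
```

```text
white [ 551.4 -156.5   50. ] [ 552.2 -156.5   50. ]
green [ 580.8 -148.    50. ] [ 580.7 -148.2   50. ]
red [ 609.2 -139.1   50. ] None
tab top ctr [ 553.2 -157.3   97. ] [ 551.4 -155.4   97. ] (array([ 552.00815674, -156.46386086,   97.62679047]), np.float64(2.4146418714507556))
railL 16.840879444078652 147.57274716353174 [ 564.08750222 -121.54312096   56.        ]
railR 16.46941822124591 146.9807928181142 [ 580.88171755 -178.24023501   56.        ]
railL 16.276574237246564 142.7742812566226 [ 563.10828733 -124.06219898   56.        ]
railR 15.774091064372923 142.85838948932175 [ 578.80111142 -180.82331347   56.        ]
top [160 225  40  21 146]
side [201 177  22  30 185]
('top', 'side') True [437.5 239.1  52.8] [-81.5  23.3] 926.5058823529412
('top', 'side') False [437.7 241.1  55.5] [-83.9  12.1] 902.5686274509803
('top',) True [438.7 230.2  59.7] [-77.8  12.9] 615.7921568627451
('side',) True [429.8 254.4  62.3] [-98.2  -2.9] 288.46666666666664
```

```bash
sed -i 's/m=(r>125)&(r>g+4).*/m=(r>105)\&(r>b+6)|((r>170)\&(g>160))/' m2.py; python3 m2.py | tail -6
python3 - <<'E'
import cv2,numpy as np
a=cv2.imread("pics/mask_top.png");b=cv2.imread("pics/mask_side.png")
h=max(a.shape[0],b.shape[0]); p=lambda i:cv2.copyMakeBorder(i,0,h-i.shape[0],0,20,0,value=(0,0,255))
cv2.imwrite("pics/masks.png",np.hstack([p(a),p(b)]))
E
```

```text
railL 16.840879444078652 147.57274716353174 [ 564.08750222 -121.54312096   56.        ]
railR 16.46941822124591 146.9807928181142 [ 580.88171755 -178.24023501   56.        ]
railL 16.276574237246564 142.7742812566226 [ 563.10828733 -124.06219898   56.        ]
railR 15.774091064372923 142.85838948932175 [ 578.80111142 -180.82331347   56.        ]
top [157 225  46  22 709]
side [201 176  31  32 476]Traceback (most recent call last):
  File "m2.py", line 43, in <module>
    r=minimize(cost,q0,method="Nelder-Mead",options=dict(initial_simplex=np.r_[[q0],q0+np.diag([8,8,8,8,8])/(i+1)],xatol=.02,fatol=.05,maxiter=600)); q0=r.x
    res = _minimize_neldermead(fun, x0, args, callback, bounds=bounds,
                               **options)
    fxr = func(xr)
    fx = function(np.copy(x), *(wrapper_args + args))
  File "m2.py", line 39, in cost
    return sum(np.abs(soft(n,p)-M[n]).sum() for n in views)
  File "m2.py", line 39, in <genexpr>
    return sum(np.abs(soft(n,p)-M[n]).sum() for n in views)
                      ~~~~^^^^^
  File "m2.py", line 30, in soft
    h=cv2.convexHull((np.round((hull(n,p)+.5)*16*4)-8).astype(np.int32).reshape(-1,1,2))
                                ~~~~^^^^^
  File "m2.py", line 28, in hull
    return proj(n,P)
  File "h.py", line 8, in proj
    f,cx,cy,o,M=cal(n); q=(np.atleast_2d(p)-o)@M
                ~~~^^^
  File "h.py", line 5, in cal
    c=vision.get_calibration(n); f=210/np.tan(np.radians(c["vfov"])/2)
ValueError: time passes only in moves, steps and waits
```

View pics/masks.png

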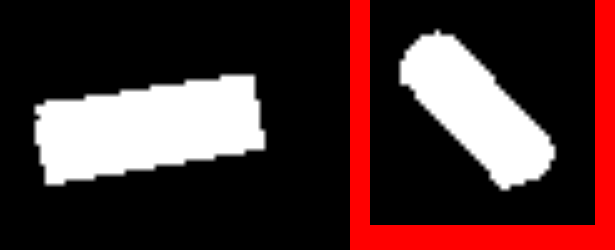

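```bash
sed -i 's/^def cal(n):/from functools import lru_cache\n@lru_cache\ndef cal(n):/' h.py; python3 m2.py | tail -6
```

```text
top [157 225  46  22 709]
side [201 176  31  32 476]
('top', 'side') True [436.9 236.7  55.3] [-78.6  24.4] 93.94901960784313
('top', 'side') False [436.5 236.8  55.7] [-79.6  18. ] 91.74509803921569
('top',) True [436.6 236.8  62. ] [-78.9  14.3] 57.72549019607843
('side',) True [437.1 238.4  51.9] [-79.4  12.3] 32.674509803921566
```

Emit:
send_rows([
  [[-0.12,0.16,0,0,0,0.028],[-0.24,0.33,0,0,0,0.056],[-0.36,0.5,0,0,0,0.084],[-0.48,0.67,0,0,0,0.112],[-0.6,0.84,0,0,0,0.14],[-0.7,1,0,0,0,0.1667],[-0.7,1,0,0,0,0.1667]],
], hand=1)

```text
time_s: 0.98
tcp_pos: [305.3, 416.6, 222.4]
eef_rot: [3.127, 0.291, -0.001]
wrist_force: [-0.4, 0.1, 0.4]
width: 87.9
```

```bash
cat > g.py <<'E'
from h import *
from station import manip
import json,os
def st():
    s=manip.read_state(); r=[list(map(float,s["qpos"])),list(map(float,s["tcp_pos"])),list(map(float,s["eef_rot"]))]
    L=json.load(open("log.json")) if os.path.exists("log.json") else []
    L.append(r); json.dump(L,open("log.json","w"))
    Rm=R.from_rotvec(s["eef_rot"])
    print("t",round(s["time_s"],2),"q",np.round(s["qpos"],3),"tcp",np.round(s["tcp_pos"],1),"F",np.round(s["wrist_force"],1),"w",round(s["width"],1),"zdir",np.round(Rm.as_matrix()[:,2],3))
    return s
def delta(s,p,Rt):
    Rm=R.from_rotvec(s["eef_rot"])
    d=Rm.inv().apply(np.array(p)-s["tcp_pos"])/150; t=(Rm.inv()*Rt).as_rotvec()/(2*np.pi)
    return np.r_[d,t].round(4)
def tool(h_az,tilt):
    """tool x = h_az+90 (deg), tool z = down tilted by tilt deg away from h (neg = toward h)"""
    phi=np.radians(h_az+90); Rd=R.from_matrix(np.c_[[np.cos(phi),np.sin(phi),0],[np.sin(phi),-np.cos(phi),0],[0,0,-1]])
    return Rd*R.from_euler("x",tilt,degrees=True)
E
python3 - <<'E'
from g import *
T5=lambda x,y:np.array([(x+.5)/5-.5+80,(y+.5)/5-.5+200])
p=[onz("top",T5(*c),6) for c in ((645,97),(667,222),(415,277))]
for a,b in ((1,0),(2,1)):
    d=p[b]-p[a]; print(np.degrees(np.arctan2(d[1],d[0])),np.linalg.norm(d))
print("cradle centre?",(p[0]+p[2])/2)
s=st(); Rt=tool(-79.3,0)
print(delta(s,[437,237,150],Rt), delta(s,[437,237,150],tool(-79.3,-20)))
E
```

```text
11.241757406507613 63.92075270902788
-77.70818322098884 127.22563783452159
cradle centre? [436.64229375 232.0966236    6.        ]
t 0.97 q [ 0.805  0.24   1.688 -0.     1.215  0.619] tcp [305.3 416.6 222.4] F [-0.4  0.1  0.4] w 87.9 zdir [-0.001 -0.001 -1.   ]
[ 6.4220e-01  1.3385e+00  4.8300e-01  1.0000e-04  1.0000e-04 -2.0000e-04] [ 6.4220e-01  1.3385e+00  4.8300e-01 -5.5400e-02  1.0000e-04 -2.0000e-04]
```

Emit:
send_rows([
  [[0.15,0.33,0,-0.018,0,0],[0.3,0.66,0,-0.036,0,0],[0.45,1,0,-0.055,0,0],[0.45,1,0,-0.055,0,0]],
])

```text
time_s: 1.48
tcp_pos: [399.4, 282.9, 221.7]
eef_rot: [2.783, 0.265, 0.043]
wrist_force: [-0.5, -0.4, -0.7]
width: 87.9
```

Run:
```python
from g import *
s=st(); Rt=tool(-79,-20); zd=Rt.as_matrix()[:,2]
print(delta(s,np.array([437,237,55.3])-60*0*zd+19*zd+[0,0,60],Rt))
```

```text
t 1.48 q [ 0.705  0.32   1.635 -0.305  1.375  0.604] tcp [399.4 282.9 221.7] F [-0.5 -0.4 -0.7] w 87.9 zdir [ 0.062 -0.335 -0.94 ]
[ 1.907e-01  8.590e-02  9.114e-01 -3.000e-04  5.000e-04 -3.000e-04]
```

```bash
cat > kin.py <<'E'
from g import *
from scipy.optimize import least_squares
def fk(q,k):
    a1,y1,d1,a2,ex,d4,y4,L=k[:8]
    z=lambda a:R.from_euler("z",a); y=lambda a:R.from_euler("y",a)
    v=y(q[4]).apply([0,0,L]); v=z(q[3]).apply(v+[0,y4,0]); v=y(q[2]).apply(v+[ex,0,d4]); v=y(q[1]).apply(v+[0,0,a2]); v=z(q[0]).apply(v+[a1,y1,d1])
    return v, z(q[0])*y(q[1]+q[2])*z(q[3])*y(q[4])*z(q[5])
def fit():
    D=json.load(open("log.json")); D.append([[1.1199,.35956,1.51143,0,1.2725,-.11509],[197.41,565.86,221.78],[2.56069,1.81845,-.0026]])
    k0=np.array([0,-60,350,400,0,380,0,250.])
    f=lambda k:np.r_[np.concatenate([fk(q,k)[0]-p for q,p,r in D]),(k-k0)*.003]
    r=least_squares(f,k0); 
    print("kin",r.x.round(1),"res",np.abs(r.fun[:-8]).max().round(2),"rot",[round(float((R.from_rotvec(w).inv()*fk(q,r.x)[1]).magnitude()),4) for q,p,w in D])
    return r.x
LO=np.array([-2.97,-1.01,.21,-.96,.2,-2.98]);HI=np.array([2.97,2.36,2.38,4.11,2.71,2.98])
def ik(k,p,Rt,q0):
    f=lambda q:np.r_[(fk(q,k)[0]-p)/100,(fk(q,k)[1].inv()*Rt).as_rotvec()]
    r=least_squares(f,np.clip(q0,LO+.01,HI-.01),bounds=(LO,HI)); return r.x,np.linalg.norm(f(r.x))
if __name__=="__main__": fit()
E
python3 kin.py
```

```text
kin [5.000e-01 6.880e+01 2.672e+02 6.106e+02 1.126e+02 4.334e+02 1.000e-01
 3.813e+02] res 0.02 rot [3.1416, 3.1416, 3.1416]
```

Emit:
send_rows([
  [[0.06,0.03,0.3,0,0,0],[0.13,0.06,0.6,0,0,0],[0.19,0.086,0.91,0,0,0],[0.19,0.086,0.91,0,0,0]],
])

```text
time_s: 1.98
tcp_pos: [435.5, 230.2, 96.3]
eef_rot: [2.783, 0.263, 0.037]
wrist_force: [0.7, 0.5, -0.2]
width: 87.8
```

Run:
```python
from kin import *
s=st(); k=fit()
from station import vision
for n in ("side","top"):
    cv2.imwrite(f"pics/{n}1.png",cv2.cvtColor(vision.camera(n),cv2.COLOR_RGB2BGR))
t=cv2.imread("pics/top1.png")[190:300,90:280]; u=cv2.imread("pics/side1.png")[40:250,130:320]
t=cv2.resize(t,None,fx=2,fy=2); u=cv2.resize(u,None,fx=2,fy=2)
o=np.zeros((420,770,3),np.uint8); o[:t.shape[0],:t.shape[1]]=t; o[:,385:385+u.shape[1]]=u; cv2.imwrite("pics/c1.png",o)
```

```text
t 1.98 q [ 0.587  0.464  1.78  -0.362  1.071  0.601] tcp [435.5 230.2  96.3] F [ 0.7  0.5 -0.2] w 87.8 zdir [ 0.058 -0.335 -0.941]
kin [1.000e-01 6.890e+01 2.666e+02 6.108e+02 1.121e+02 4.336e+02 0.000e+00
 3.813e+02] res 0.02 rot [3.1416, 3.1416, 3.1416, 3.1416]
```

View pics/c1.png

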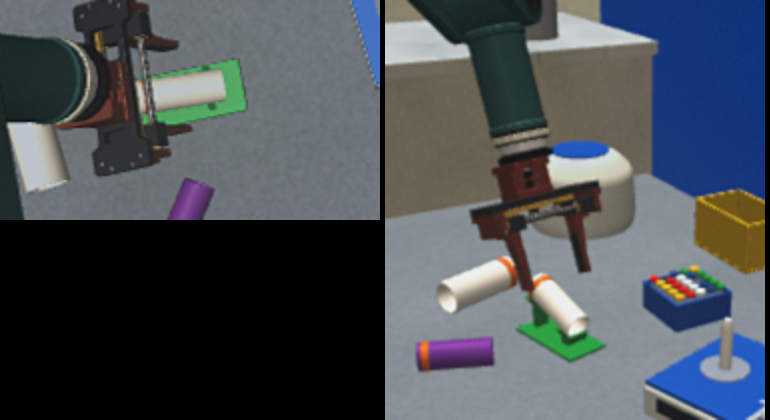

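```bash
sed -i 's/\*z(q\[5\])$/*z(q[5]+np.pi)/' kin.py
python3 - <<'E'
from kin import *
k=fit(); D=json.load(open("log.json")); qn=np.array(D[-1][0])
def grip(p,az,tilt): 
    Rt=tool(az,tilt); return p+19*Rt.as_matrix()[:,2],Rt
B=np.array([437,237,55.3]);P=np.array([545,-28,102])
for d in (0,20):
    p,Rt=grip(B,-79,-d); q,e=ik(k,p,Rt,qn); print("grip",d,q.round(2),e.round(4))
    for az in (-160,178,160,140,120,-120):
        for dz in (0,90):
            p,Rt=grip(P+[0,0,dz],az,70-d)
            best=None
            for q0 in ([0,.2,1.8,0,1,1.5],[0,0,2.2,.3,.3,1],[-.3,.2,1.8,.8,1,1],[.3,.2,1.8,-.8,1,2]):
                q,e=ik(k,p,Rt,np.array(q0)); 
                if best is None or e<best[1]: best=(q,e)
            print(d,az,dz,best[0].round(2),best[1].round(4))
E
```

```text
kin [1.000e-01 6.890e+01 2.666e+02 6.108e+02 1.121e+02 4.336e+02 0.000e+00
 3.813e+02] res 0.02 rot [0.0, 0.0, 0.0, 0.0]
grip 0 [ 0.36  0.47  1.92 -0.    0.75  0.17] 0.0
0 -160 0 [-0.88  0.91  2.38  1.83  1.25 -1.68] 0.1375
0 -160 90 [-0.85  0.57  2.38  1.74  1.13 -1.32] 0.1255
0 178 0 [-0.44  0.49  2.38  2.4   0.6  -1.24] 0.437
0 178 90 [-0.36  0.24  2.38  2.45  0.44 -1.14] 0.3359
0 160 0 [ 0.32  0.9   2.38  4.01  1.28 -1.54] 0.2252
0 160 90 [ 0.25  0.5   2.38  4.04  0.94 -1.86] 0.2024
0 140 0 [ 0.02  0.36  2.09 -0.96  0.39  2.98] 0.6976
0 140 90 [ 0.06  0.2   2.1  -0.96  0.48  2.98] 0.5773
0 120 0 [ 0.1   0.42  1.94 -0.77  0.71  2.98] 0.7792
0 120 90 [ 0.15  0.28  1.93 -0.81  0.82  2.98] 0.6803
0 -120 0 [-0.85  0.84  1.97  1.15  1.34 -1.25] 0.0
0 -120 90 [-0.85  0.66  1.97  1.12  1.42 -1.08] 0.0
grip 20 [ 0.59  0.56  1.82 -0.4   0.95  0.66] 0.0
20 -160 0 [-0.63  0.57  2.38  2.    0.78 -1.34] 0.0005
20 -160 90 [-0.63  0.28  2.31  1.61  0.69 -0.82] 0.0
20 178 0 [-0.3   0.46  2.38  2.72  0.47 -1.39] 0.1175
20 178 90 [-0.32  0.24  2.38  2.51  0.38 -1.17] 0.0154
20 160 0 [ 0.02  0.53  2.38  3.66  0.63 -1.75] 0.0488
20 160 90 [-0.07  0.17  2.19 -0.96  0.2   2.74] 0.1986
20 140 0 [ 0.01  0.38  2.09 -0.9   0.39  2.98] 0.3717
20 140 90 [ 0.07  0.22  2.08 -0.9   0.5   2.98] 0.2574
20 120 0 [ 0.05  0.41  1.95 -0.65  0.66  2.98] 0.4716
20 120 90 [ 0.11  0.28  1.91 -0.67  0.8   2.98] 0.3844
20 -120 0 [-0.73  0.62  1.98  1.02  1.08 -0.96] 0.0
20 -120 90 [-0.73  0.45  1.93  0.94  1.2  -0.76] 0.0
```

Run:
```python
from kin import *
s=st(); B=np.array([437,237,55.3]); Rt=tool(-79,-20)
print(delta(s,B+19*Rt.as_matrix()[:,2],Rt))
```

```text
t 2.08 q [ 0.589  0.46   1.776 -0.362  1.073  0.601] tcp [437.5 232.2  99.1] F [-0.4 -0.1 -0.5] w 87.8 zdir [ 0.063 -0.332 -0.941]
[ 3.200e-03 -1.280e-01  3.906e-01 -7.000e-04  3.000e-04 -5.000e-04]
```

Emit:
send_rows([
  [[0,-0.03,0.1,0,0,0],[0,-0.06,0.2,0,0,0],[0,-0.1,0.3,0,0,0],[0,-0.13,0.39,0,0,0],[0,-0.13,0.39,0,0,0],[0,-0.13,0.39,0,0,0]],
])

```text
time_s: 2.82
tcp_pos: [438.3, 229.6, 36.9]
eef_rot: [2.785, 0.262, 0.045]
wrist_force: [-0.6, -0.2, 0.8]
width: 87.6
```

Run:
```python
from kin import *
s=st(); B=np.array([437,237,55.3]); Rt=tool(-79,-20)
print(delta(s,B+19*Rt.as_matrix()[:,2],Rt)); print(s["qd"].round(3), s["tcp_pos"]-19*Rt.as_matrix()[:,2])
n="side"
cv2.imwrite(f"pics/{n}2.png",cv2.resize(cv2.cvtColor(vision.camera(n),cv2.COLOR_RGB2BGR)[100:260,140:300],None,fx=3.5,fy=3.5))
```

```text
t 2.83 q [ 0.584  0.555  1.819 -0.396  0.944  0.66 ] tcp [438.3 229.6  36.9] F [-0.6 -0.2  0.8] w 87.6 zdir [ 0.063 -0.333 -0.941]
[ 0.0011 -0.0053 -0.0057 -0.0005  0.0003 -0.0007]
[-0.    -0.01  -0.005  0.001 -0.001  0.001] [437.0235895  235.95558055  54.76642299]
```

View pics/side2.png

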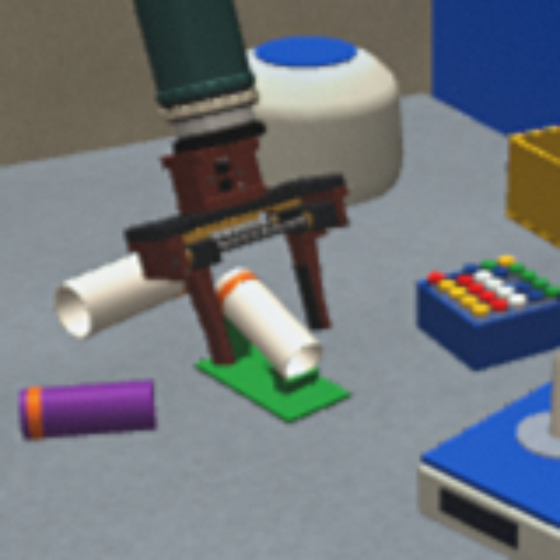

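The picture shows the open fingers straddling the middle of the cradle's bottle (crop ≈ (265,310)), clear of the decoys. Closing.

Emit:
send_rows([
  [[0,0,0,0,0,0],[0,0,0,0,0,0],[0,0,0,0,0,0],[0,0,0,0,0,0],[0,0,0,0,0,0],[0,0,0,0,0,0]],
], hand=-1, grip_force=20)

```text
time_s: 3.62
tcp_pos: [438.1, 229.6, 36.9]
eef_rot: [2.785, 0.262, 0.046]
wrist_force: [0.0, 0.0, 0.3]
width: 40.1
```

Run:
```python
from kin import *
s=st()
Rm=R.from_rotvec(s["eef_rot"]); print(Rm.inv().apply([0,0,1])/150*130)
```

```text
t 3.62 q [ 0.584  0.555  1.82  -0.396  0.944  0.66 ] tcp [438.1 229.6  36.9] F [0.  0.  0.3] w 40.1 zdir [ 0.063 -0.333 -0.941]
[-1.33362071e-04  2.93711181e-01 -8.15380178e-01]
```

Width 40.1 mm equals the bottle's diameter. Lifting straight up 130 mm.

Emit:
send_rows([
  [[0,0.03,-0.08,0,0,0],[0,0.07,-0.2,0,0,0],[0,0.13,-0.36,0,0,0],[0,0.19,-0.52,0,0,0],[0,0.25,-0.68,0,0,0],[0,0.29,-0.81,0,0,0],[0,0.29,-0.81,0,0,0]],
])

```text
time_s: 4.5
tcp_pos: [439.2, 230.6, 167.9]
eef_rot: [2.787, 0.261, 0.051]
wrist_force: [-1.2, 0.5, -1.3]
width: 40.5
```

Run:
```python
from kin import *
s=st(); k=fit()
P=np.array([545,-28,190]); Rt=tool(-110,50)
p=P+19*Rt.as_matrix()[:,2]; print(delta(s,p,Rt)); print(ik(k,p,Rt,s["qpos"]), ik(k,p-[0,0,88],Rt,s["qpos"]))
Rm=R.from_rotvec(s["eef_rot"])
for f in (.35,.5,.7,1):
    pp=s["tcp_pos"]+f*(p-s["tcp_pos"]); RR=Rm*R.from_rotvec(f*(Rm.inv()*Rt).as_rotvec()); print(f,ik(k,pp,RR,s["qpos"]))
im=cv2.cvtColor(vision.camera("side"),cv2.COLOR_RGB2BGR); cv2.imwrite("pics/side3.png",im)
```

```text
t 4.5 q [ 0.585  0.366  1.716 -0.34   1.213  0.543] tcp [439.2 230.6 167.9] F [-1.2  0.5 -1.3] w 40.5 zdir [ 0.066 -0.331 -0.941]
kin [1.000e-01 6.890e+01 2.666e+02 6.109e+02 1.121e+02 4.336e+02 0.000e+00
 3.813e+02] res 0.02 rot [0.0, 0.0, 0.0, 0.0, 0.0, 0.0, 0.0, 0.0]
[0.4213 1.6616 0.5271 0.1886 0.0231 0.0878]
(array([-0.6997483 ,  0.50009594,  1.82998187,  0.83804449,  1.31644994,
       -0.79002194]), np.float64(2.121683552670027e-15)) (array([-0.69974652,  0.64991222,  1.87193948,  0.88593992,  1.19136182,
       -0.943148  ]), np.float64(1.549627033628525e-13))
0.35 (array([0.10045495, 0.22411863, 1.8641374 , 0.08703879, 0.96854265,
       0.04681761]), np.float64(9.489135762269032e-16))
0.5 (array([-0.12714876,  0.2285574 ,  1.8918278 ,  0.32653967,  0.97261731,
       -0.23585232]), np.float64(2.813469274594658e-13))
0.7 (array([-0.40119357,  0.29958379,  1.89293721,  0.59234643,  1.07581286,
       -0.54661341]), np.float64(1.0098124160953382e-11))
1 (array([-0.6997483 ,  0.50009594,  1.82998187,  0.83804449,  1.31644994,
       -0.79002194]), np.float64(1.5054586602608935e-15))
```

View pics/side3.png

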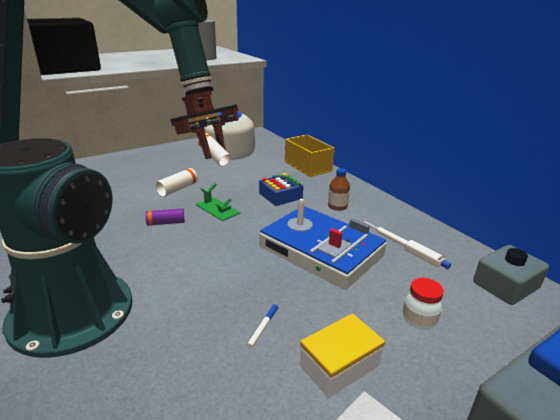

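Emit:
send_rows([
  [[0.03,0.13,0.04,0.015,0.002,0.007],[0.07,0.29,0.09,0.033,0.004,0.015],[0.11,0.45,0.14,0.051,0.006,0.024],[0.155,0.61,0.19,0.069,0.008,0.032],[0.195,0.77,0.245,0.087,0.011,0.04],[0.23,0.91,0.29,0.104,0.013,0.048],[0.23,0.91,0.29,0.104,0.013,0.048]],
])

```text
time_s: 5.42
tcp_pos: [498.9, 92.2, 170.0]
eef_rot: [-2.814, 0.143, -0.141]
wrist_force: [-0.5, 0.4, -0.8]
width: 40.2
```

Run:
```python
from kin import *
s=st()
P=np.array([545,-28,197]); Rt=tool(-110,50)
p=P+19*Rt.as_matrix()[:,2]; print(delta(s,p,Rt))
```

```text
t 5.42 q [-0.208  0.244  1.9    0.401  0.986 -0.328] tcp [498.9  92.2 170. ] F [-0.5  0.4 -0.8] w 40.2 zdir [ 0.113  0.309 -0.944]
[ 0.4266  0.6111 -0.274   0.0851  0.0104  0.0385]
```

Emit:
send_rows([
  [[0.08,0.1,-0.06,0.017,0.002,0.008],[0.16,0.22,-0.12,0.034,0.004,0.016],[0.25,0.35,-0.18,0.051,0.006,0.023],[0.34,0.48,-0.23,0.068,0.008,0.031],[0.427,0.611,-0.274,0.085,0.0104,0.0385],[0.427,0.611,-0.274,0.085,0.0104,0.0385],[0.427,0.611,-0.274,0.085,0.0104,0.0385]],
])

```text
time_s: 6.3
tcp_pos: [549.7, -8.8, 185.8]
eef_rot: [-2.244, 0.385, -0.179]
wrist_force: [-0.2, 1.0, -0.2]
width: 40.1
```

Run:
```python
from kin import *
s=st()
P=np.array([545,-28,197]); Rt=tool(-110,50)
p=P+19*Rt.as_matrix()[:,2]; print(delta(s,p,Rt))
a=cv2.cvtColor(vision.camera("side"),cv2.COLOR_RGB2BGR); b=cv2.cvtColor(vision.camera("top"),cv2.COLOR_RGB2BGR)
cv2.imwrite("pics/s4.png",a);cv2.imwrite("pics/t4.png",b)
a=cv2.resize(a[110:290,220:400],None,fx=2.2,fy=2.2,interpolation=2);b=cv2.resize(b[100:280,220:400],None,fx=2.2,fy=2.2,interpolation=2)
cv2.imwrite("pics/c4.png",np.hstack([a,b]))
```

```text
t 6.3 q [-0.69   0.486  1.825  0.834  1.328 -0.775] tcp [549.7  -8.8 185.8] F [-0.2  1.  -0.2] w 40.1 zdir [ 0.255  0.722 -0.644]
[ 0.014   0.027  -0.0216  0.0002  0.0012  0.0009]
```

View pics/c4.png

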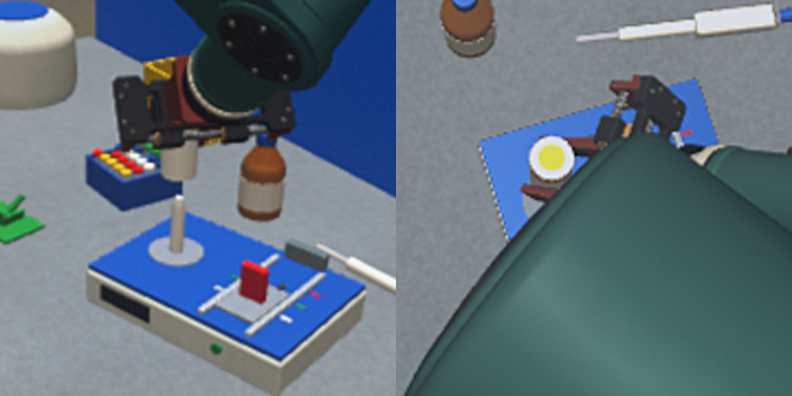

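Run:
```python
from kin import *
s=st(); print(s["qd"].round(3))
g=s["tcp_pos"]-19*R.from_rotvec(s["eef_rot"]).as_matrix()[:,2]; print("grasp",g)
b=cv2.imread("pics/t4.png").astype(int)
# bright end cap blob
m=((b.min(2)>150)|((b[:,:,2]>150)&(b[:,:,1]>150)))[150:190,270:310]
k,l,stt,c=cv2.connectedComponentsWithStats(m.astype(np.uint8)); i=1+np.argmax(stt[1:,4]); print(stt[i],c[i]+[270,150])
uv=c[i]+[270,150]
print("closed end",[onz("top",uv,z).round(1) for z in (240,247)])
m=((290.9,171.4)); print(onz("top",m,247))
print("pred top", proj("top",[g+[0,0,50]]), "side pred mouth", proj("side",[g-[0,0,50]]), proj("side",[[545,-28,122]]))
```

```text
t 6.4 q [-0.689  0.485  1.825  0.834  1.328 -0.776] tcp [549.9  -8.5 186.5] F [ 0.   0.1 -1. ] w 39.8 zdir [ 0.255  0.721 -0.644]
[-0.001 -0.006 -0.005  0.006  0.001 -0.005]
grasp [545.03463619 -22.222766   198.76954948]
[ 11  12  20  20 312] [290.39423077 171.30448718]
closed end [array([546.7, -23. , 240. ]), array([545. , -22.8, 247. ])]
[544.82841992 -23.76768113 247.        ]
pred top [[290.14336895 171.08573788]] side pred mouth [[300.34194092 188.36674112]] [[301.18373471 199.00652506]]
```

Run:
```python
from kin import *
s=st(); Rt=tool(-110,50)
for z in (195,150,108,102):
    print(z,delta(s,np.array([545,-28,z])+19*Rt.as_matrix()[:,2],Rt))
```

```text
t 6.4 q [-0.689  0.485  1.825  0.834  1.328 -0.776] tcp [549.9  -8.5 186.5] F [ 0.   0.1 -1. ] w 39.8 zdir [ 0.255  0.721 -0.644]
195 [ 0.0134  0.0425 -0.0117  0.0002  0.0011  0.0012]
150 [1.300e-02 2.721e-01 1.815e-01 2.000e-04 1.100e-03 1.200e-03]
108 [1.260e-02 4.863e-01 3.617e-01 2.000e-04 1.100e-03 1.200e-03]
102 [1.250e-02 5.169e-01 3.875e-01 2.000e-04 1.100e-03 1.200e-03]
```

Emit:
send_rows([
  [[0.013,0.042,-0.012,0,0.001,0.001],[0.013,0.042,-0.012,0,0.001,0.001],[0.013,0.12,0.055,0,0.001,0.001],[0.013,0.195,0.12,0,0.001,0.001],[0.013,0.27,0.18,0,0.001,0.001],[0.013,0.345,0.243,0,0.001,0.001],[0.013,0.415,0.302,0,0.001,0.001],[0.013,0.47,0.346,0,0.001,0.001],[0.013,0.47,0.346,0,0.001,0.001],[0.013,0.47,0.346,0,0.001,0.001],[0.013,0.47,0.346,0,0.001,0.001]],
])

```text
time_s: 7.78
tcp_pos: [551.0, -16.7, 99.3]
eef_rot: [-2.242, 0.396, -0.187]
wrist_force: [1.3, -0.2, -0.3]
width: 40.3
```

Run:
```python
from kin import *
s=st(); Rt=tool(-110,50)
g=s["tcp_pos"]-19*R.from_rotvec(s["eef_rot"]).as_matrix()[:,2]; print("grasp",g,"qd",s["qd"].round(3),"M",s["moment"].round(2))
for z in (104,102,100): print(z,delta(s,np.array([545,-28,z])+19*Rt.as_matrix()[:,2],Rt))
a=cv2.cvtColor(vision.camera("side"),cv2.COLOR_RGB2BGR)
cv2.imwrite("pics/s5.png",cv2.resize(a[150:270,240:400],None,fx=4,fy=4,interpolation=2))
```

```text
t 7.78 q [-0.702  0.633  1.866  0.88   1.205 -0.927] tcp [551.  -16.7  99.3] F [ 1.3 -0.2 -0.3] w 40.3 zdir [ 0.264  0.719 -0.643]
grasp [545.94079305 -30.30875646 111.56384617] qd [ 0.001 -0.001 -0.001 -0.001 -0.    -0.   ] M [-0.43  0.22  0.08]
104 [-0.0116  0.0306  0.0418  0.0001 -0.0004  0.0001]
102 [-0.0116  0.0409  0.0504  0.0001 -0.0004  0.0001]
100 [-0.0117  0.0511  0.059   0.0001 -0.0004  0.0001]
```

View pics/s5.png

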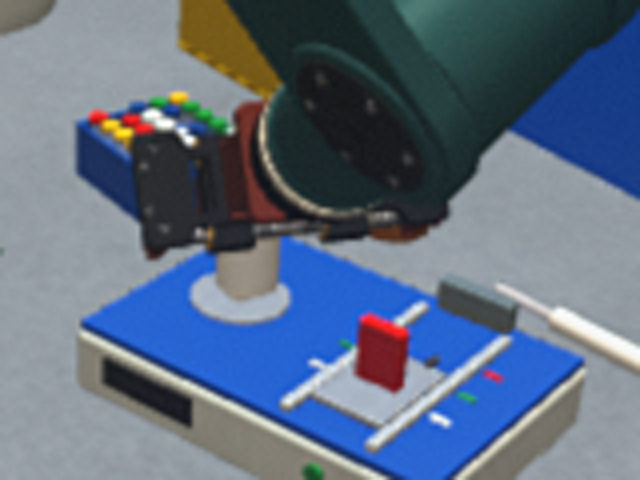

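Emit:
send_rows([
  [[-0.005,0.01,0.008,0,0,0],[-0.01,0.02,0.017,0,0,0],[-0.01,0.03,0.026,0,0,0],[-0.01,0.03,0.026,0,0,0],[-0.01,0.03,0.026,0,0,0]],
])

```text
time_s: 8.45
tcp_pos: [549.4, -15.9, 92.9]
eef_rot: [-2.241, 0.397, -0.186]
wrist_force: [0.7, -0.2, -0.9]
width: 40.0
```

Emit:
send_rows([
  [[0,0.005,0.004,0,0,0],[0,0.01,0.008,0,0,0],[0,0.01,0.008,0,0,0],[0,0.01,0.008,0,0,0]],
])

```text
time_s: 8.95
tcp_pos: [549.3, -15.9, 91.0]
eef_rot: [-2.241, 0.397, -0.186]
wrist_force: [0.4, 0.8, -0.5]
width: 39.9
```

```bash
cat > q.py <<'E'
from kin import *
s=st(); Rt=tool(-110,50)
g=s["tcp_pos"]-19*R.from_rotvec(s["eef_rot"]).as_matrix()[:,2]; print("grasp",g,"M",s["moment"].round(2))
a=cv2.cvtColor(vision.camera("side"),cv2.COLOR_RGB2BGR)
import sys
cv2.imwrite(f"pics/{sys.argv[1]}.png",cv2.resize(a[200:250,270:330],None,fx=9,fy=9,interpolation=2))
s=st()
E
python3 q.py s6
```

```text
t 8.95 q [-0.703  0.647  1.872  0.885  1.193 -0.943] tcp [549.3 -15.9  91. ] F [ 0.4  0.8 -0.5] w 39.9 zdir [ 0.264  0.719 -0.643]
grasp [544.32528304 -29.60768615 103.23609595] M [-0.38  0.24 -0.01]
t 9.0 q [-0.703  0.647  1.872  0.885  1.193 -0.943] tcp [549.3 -16.   91. ] F [0.2 0.7 0.1] w 40.4 zdir [ 0.264  0.719 -0.643]
```

View pics/s6.png

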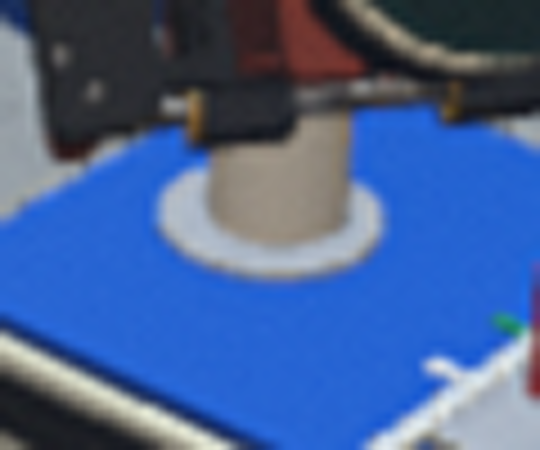

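Emit:
send_rows([
  [[0,0.005,0.0043,0,0,0],[0,0.005,0.0043,0,0,0],[0,0.005,0.0043,0,0,0]],
])

```text
time_s: 9.38
tcp_pos: [549.3, -15.9, 90.0]
eef_rot: [-2.241, 0.397, -0.186]
wrist_force: [0.2, -0.3, 0.4]
width: 40.4
```

Emit:
send_rows([
  [[0,0.005,0.0043,0,0,0],[0,0.005,0.0043,0,0,0],[0,0.005,0.0043,0,0,0]],
])

```text
time_s: 9.75
tcp_pos: [549.4, -15.9, 89.0]
eef_rot: [-2.241, 0.397, -0.186]
wrist_force: [1.4, 0.2, 0.3]
width: 40.2
```

```bash
python3 q.py s7
```

```text
t 9.75 q [-0.703  0.651  1.873  0.886  1.19  -0.947] tcp [549.4 -15.9  89. ] F [1.4 0.2 0.3] w 40.2 zdir [ 0.264  0.719 -0.643]
grasp [544.34246396 -29.58283203 101.25017547] M [-0.41  0.21  0.03]
t 9.8 q [-0.703  0.651  1.873  0.886  1.19  -0.947] tcp [549.4 -15.9  89. ] F [ 0.1 -0.   0.2] w 40.5 zdir [ 0.264  0.719 -0.643]
```

Emit:
send_rows([
  [[0,0.005,0.0043,0,0,0],[0,0.005,0.0043,0,0,0],[0,0.005,0.0043,0,0,0]],
])

```text
time_s: 10.18
tcp_pos: [549.5, -15.9, 88.5]
eef_rot: [-2.241, 0.396, -0.187]
wrist_force: [-0.6, -0.8, 5.5]
width: 40.1
```

Emit:
send_rows([
  [[0,0.005,0.0043,0,0,0],[0,0.005,0.0043,0,0,0],[0,0.005,0.0043,0,0,0]],
])

```text
time_s: 10.55
tcp_pos: [549.8, -15.9, 88.3]
eef_rot: [-2.24, 0.396, -0.188]
wrist_force: [-1.7, -2.7, 10.3]
width: 40.5
```

```bash
python3 q.py s8
```

```text
t 10.55 q [-0.704  0.653  1.873  0.888  1.19  -0.95 ] tcp [549.8 -15.9  88.3] F [-1.7 -2.7 10.3] w 40.5 zdir [ 0.265  0.72  -0.642]
grasp [544.73894065 -29.536653   100.45859184] M [0.65 0.06 0.18]
t 10.6 q [-0.704  0.653  1.873  0.888  1.19  -0.95 ] tcp [549.8 -15.9  88.3] F [-2.3 -3.4 10.2] w 39.9 zdir [ 0.265  0.72  -0.642]
```

View pics/s8.png

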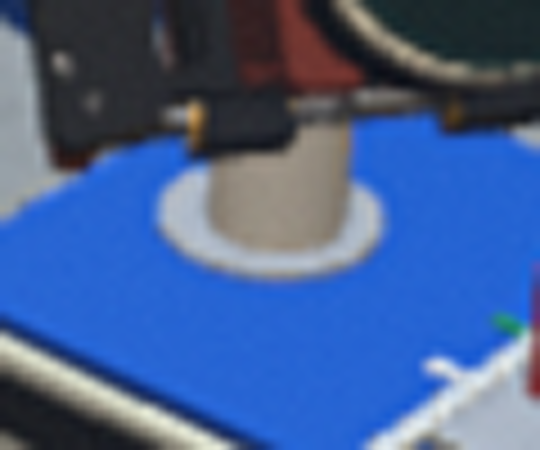

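Emit:
send_rows([
  [[0,-0.008,-0.0068,0,0,0],[0,-0.008,-0.0068,0,0,0],[0,-0.008,-0.0068,0,0,0]],
])

```text
time_s: 10.98
tcp_pos: [549.4, -16.0, 88.4]
eef_rot: [-2.242, 0.397, -0.186]
wrist_force: [0.3, -0.4, 0.1]
width: 40.5
```

Emit:
send_rows([
  [[0,0,0,0,0,0],[0,0,0,0,0,0],[0,0,0,0,0,0],[0,0,0,0,0,0],[0,0,0,0,0,0],[0,0,0,0,0,0]],
], hand=0.8)

```text
time_s: 11.72
tcp_pos: [549.4, -15.9, 88.6]
eef_rot: [-2.241, 0.396, -0.186]
wrist_force: [0.4, -0.5, -0.8]
width: 79.3
```

```bash
python3 q.py s9
```

```text
t 11.72 q [-0.703  0.651  1.873  0.886  1.19  -0.947] tcp [549.4 -15.9  88.6] F [ 0.4 -0.5 -0.8] w 79.3 zdir [ 0.264  0.719 -0.643]
grasp [544.35067506 -29.58724871 100.86399598] M [-0.34  0.19  0.03]
t 11.78 q [-0.703  0.652  1.873  0.886  1.19  -0.947] tcp [549.4 -15.9  88.7] F [-0.3 -0.6 -0.4] w 79.0 zdir [ 0.264  0.719 -0.643]
```

Emit:
send_rows([
  [[0,0,-0.08,0,0,0],[0,0,-0.25,0,0,0],[0,0,-0.45,0,0,0],[0,0,-0.7,0,0,0],[0,0,-0.95,0,0,0],[0,0,-0.95,0,0,0]],
])

```text
time_s: 12.52
tcp_pos: [512.5, -121.4, 181.7]
eef_rot: [-2.244, 0.398, -0.192]
wrist_force: [-0.2, 0.4, -0.5]
width: 78.9
```

Run:
```python
from kin import *
s=st(); k=fit()
th=16.6
a=cv2.cvtColor(vision.camera("side"),cv2.COLOR_RGB2BGR); cv2.imwrite("pics/s10.png",a)
# tab grasp: jaw x along station x (az 16.6) , tool down ; grasp point at z 82
T=np.array([552,-156.5,82])
for off in (0,180):
  for f in (0,30):
    Rt=tool(th-90+off,0); p=T+f*np.array([np.cos(np.radians(th)),np.sin(np.radians(th)),0])+[0,0,-19]
    print(off,f,ik(k,p,Rt,s["qpos"]))
Rt=tool(th-90,0)
print(delta(s,[552,-156.5,200],Rt))
```

```text
t 12.53 q [-0.887  0.528  1.749  0.727  1.445 -0.854] tcp [ 512.5 -121.4  181.7] F [-0.2  0.4 -0.5] w 78.9 zdir [ 0.268  0.716 -0.645]
kin [  0.   68.9 266.5 611.  112.2 433.6   0.  381.3] res 0.01 rot [0.0, 0.0, 0.0, 0.0, 0.0, 0.0, 0.0, 0.0, 0.0, 0.0, 0.0, 0.0, 0.0, 0.0, 0.0, 0.0, 0.0, 0.0, 0.0, 0.0, 0.0, 0.0]
0 0 (array([-3.96642145e-01,  5.08744923e-01,  1.72711360e+00,  3.22665098e-17,
        9.05734126e-01, -6.86366801e-01]), np.float64(1.2509844064975685e-15))
0 30 (array([-3.64641791e-01,  5.36817506e-01,  1.66816929e+00, -1.34087062e-10,
        9.36605863e-01, -6.54366446e-01]), np.float64(2.0940829473612723e-09))
180 0 (array([-3.96642145e-01,  5.08744923e-01,  1.72711361e+00,  1.06789122e-10,
        9.05734124e-01,  2.45522585e+00]), np.float64(1.3033761721095937e-09))
180 30 (array([-3.64641791e-01,  5.36817505e-01,  1.66816929e+00,  3.24097810e-17,
        9.36605860e-01,  2.48722621e+00]), np.float64(1.808771385659222e-15))
[ 0.3288 -0.0095 -0.1755 -0.1332 -0.0452 -0.0954]
```

View pics/s10.png

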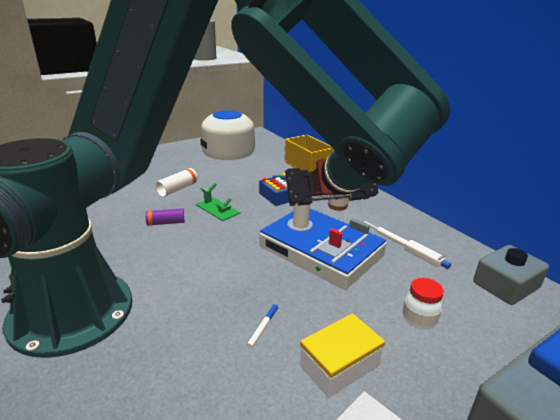

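Emit:
send_rows([
  [[0.05,0,-0.05,-0.019,-0.006,-0.014],[0.1,0,-0.08,-0.038,-0.013,-0.027],[0.14,0,-0.11,-0.057,-0.019,-0.041],[0.19,0,-0.14,-0.076,-0.026,-0.054],[0.24,0,-0.16,-0.095,-0.032,-0.068],[0.29,-0.005,-0.17,-0.114,-0.039,-0.082],[0.329,-0.0095,-0.1755,-0.1332,-0.0452,-0.0954],[0.329,-0.0095,-0.1755,-0.1332,-0.0452,-0.0954],[0.329,-0.0095,-0.1755,-0.1332,-0.0452,-0.0954],[0.329,-0.0095,-0.1755,-0.1332,-0.0452,-0.0954]],
], hand=0.3)

```text
time_s: 13.82
tcp_pos: [550.8, -154.0, 197.7]
eef_rot: [-3.102, -0.453, 0.005]
wrist_force: [-0.2, -0.2, 0.1]
width: 57.4
```

Run:
```python
from kin import *
s=st(); Rt=tool(16.6-90,0)
print(delta(s,[552,-156.5,130],Rt), delta(s,[552,-156.5,63],Rt))
a=cv2.cvtColor(vision.camera("side"),cv2.COLOR_RGB2BGR); b=cv2.cvtColor(vision.camera("top"),cv2.COLOR_RGB2BGR)
cv2.imwrite("pics/s11f.png",a);cv2.imwrite("pics/t11f.png",b)
a=cv2.resize(a[100:280,240:400],None,fx=2.4,fy=2.4,interpolation=2);b=cv2.resize(b[100:280,240:400],None,fx=2.4,fy=2.4,interpolation=2)
cv2.imwrite("pics/c11.png",np.hstack([a,b]))
```

```text
t 13.82 q [-0.396  0.345  1.598  0.004  1.204 -0.688] tcp [ 550.8 -154.   197.7] F [-0.2 -0.2  0.1] w 57.4 zdir [-0.004  0.006 -1.   ]
[ 3.80e-03  2.14e-02  4.51e-01 -1.10e-03  3.00e-04  1.00e-04] [ 4.700e-03  2.440e-02  8.976e-01 -1.100e-03  3.000e-04  1.000e-04]
```

View pics/c11.png

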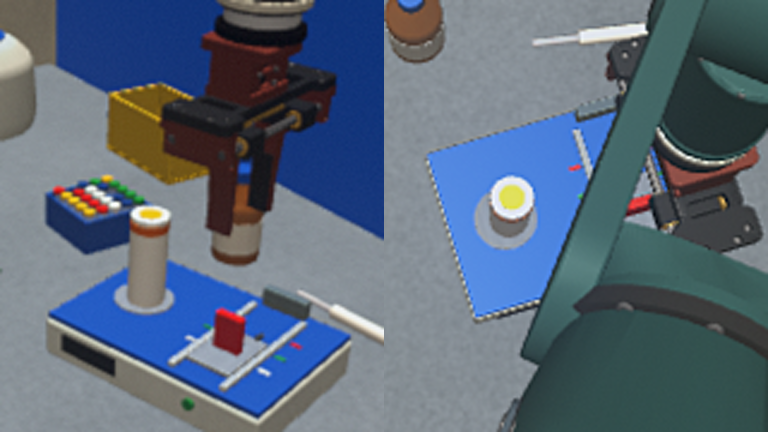

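The bottle stands upright on its seat (side crop (150,260)) and the hand is above the red tab (230,330). Descending over the tab.

Emit:
send_rows([
  [[0.004,0.021,0.15,-0.001,0,0],[0.004,0.021,0.3,-0.001,0,0],[0.004,0.022,0.45,-0.001,0,0],[0.004,0.022,0.45,-0.001,0,0],[0.004,0.022,0.45,-0.001,0,0]],
])

```text
time_s: 14.55
tcp_pos: [553.2, -156.7, 131.4]
eef_rot: [3.106, 0.456, -0.001]
wrist_force: [0.2, -0.7, 0.2]
width: 57.1
```

Run:
```python
from kin import *
s=st(); Rt=tool(16.6-90,0)
print(delta(s,[552,-156.5,63],Rt))
a=cv2.cvtColor(vision.camera("side"),cv2.COLOR_RGB2BGR)
cv2.imwrite("pics/s12.png",cv2.resize(a[170:270,290:400],None,fx=5.5,fy=5.5,interpolation=2))
```

```text
t 14.55 q [-0.395  0.42   1.668 -0.002  1.054 -0.685] tcp [ 553.2 -156.7  131.4] F [ 0.2 -0.7  0.2] w 57.1 zdir [-0.    -0.002 -1.   ]
[-6.600e-03 -4.500e-03  4.562e-01  3.000e-04  1.000e-04  3.000e-04]
```

View pics/s12.png

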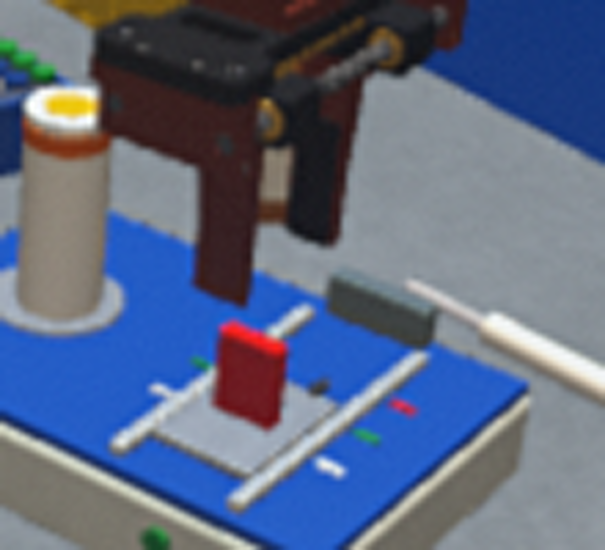

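Emit:
send_rows([
  [[-0.003,-0.002,0.12,0,0,0],[-0.005,-0.004,0.25,0,0,0],[-0.005,-0.004,0.37,0,0,0],[-0.005,-0.004,0.445,0,0,0],[-0.005,-0.004,0.445,0,0,0],[-0.005,-0.004,0.445,0,0,0]],
])

```text
time_s: 15.35
tcp_pos: [552.5, -156.2, 64.9]
eef_rot: [3.106, 0.457, -0.0]
wrist_force: [0.3, 0.4, 0.4]
width: 57.1
```

Run:
```python
from kin import *
s=st(); Rt=tool(16.6-90,0)
print(delta(s,[552,-156.5,63],Rt))
a=cv2.cvtColor(vision.camera("side"),cv2.COLOR_RGB2BGR)
cv2.imwrite("pics/s13.png",cv2.resize(a[170:270,290:400],None,fx=5.5,fy=5.5,interpolation=2))
```

```text
t 15.35 q [-0.394  0.506  1.726 -0.003  0.909 -0.685] tcp [ 552.5 -156.2   64.9] F [0.3 0.4 0.4] w 57.1 zdir [ 0.    -0.002 -1.   ]
[-0.0039  0.0012  0.0123  0.0004  0.0001  0.0004]
```

View pics/s13.png

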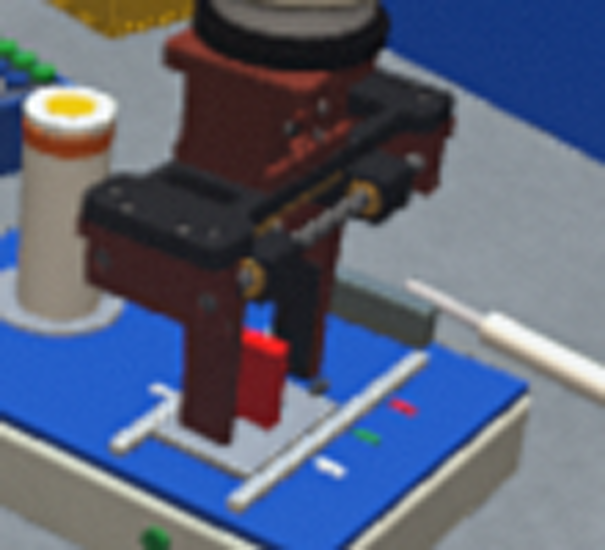

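Emit:
send_rows([
  [[0,0,0,0,0,0],[0,0,0,0,0,0],[0,0,0,0,0,0],[0,0,0,0,0,0],[0,0,0,0,0,0],[0,0,0,0,0,0],[0,0,0,0,0,0]],
], hand=-1, grip_force=25)

```text
time_s: 16.27
tcp_pos: [552.3, -155.8, 64.1]
eef_rot: [3.106, 0.457, -0.001]
wrist_force: [2.2, 1.4, -2.4]
width: 9.5
```

Run:
```python
from kin import *
s=st(); print(R.from_rotvec(s["eef_rot"]).inv().apply(s["wrist_force"]).round(2),s["tcp_pos"])
a=cv2.cvtColor(vision.camera("side"),cv2.COLOR_RGB2BGR)
cv2.imwrite("pics/s14.png",cv2.resize(a[170:270,290:400],None,fx=5.5,fy=5.5,interpolation=2))
s=st(); print(R.from_rotvec(s["eef_rot"]).inv().apply(s["wrist_force"]).round(2))
```

```text
t 16.27 q [-0.394  0.507  1.726 -0.002  0.907 -0.685] tcp [ 552.3 -155.8   64.1] F [ 2.2  1.4 -2.4] w 9.5 zdir [-0.    -0.002 -1.   ]
[ 2.55 -0.73  2.37] [ 552.31168113 -155.7627913    64.06046224]
t 16.32 q [-0.394  0.507  1.726 -0.002  0.907 -0.685] tcp [ 552.3 -155.8   64.1] F [ 1.6  1.8 -2.3] w 9.8 zdir [-0.    -0.002 -1.   ]
[ 2.03 -1.29  2.29]
```

View pics/s14.png

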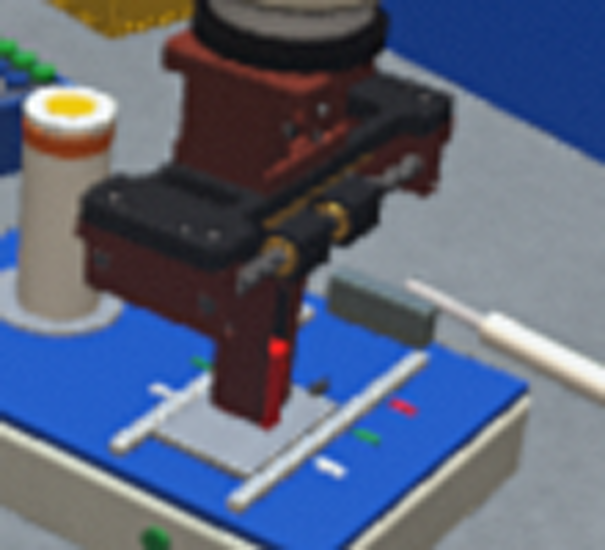

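Emit:
send_rows([
  [[0.02,0,0,0,0,0],[0.05,0,0,0,0,0],[0.09,0,0,0,0,0],[0.13,0,0,0,0,0],[0.16,0,0,0,0,0],[0.185,0,0,0,0,0],[0.2,0,0,0,0,0],[0.2,0,0,0,0,0],[0.2,0,0,0,0,0],[0.2,0,0,0,0,0]],
])

```text
time_s: 17.58
tcp_pos: [578.4, -147.9, 64.0]
eef_rot: [3.106, 0.458, -0.008]
wrist_force: [-6.6, -4.3, 5.4]
width: 10.0
```

```bash
cat > e.py <<'E'
from kin import *
import sys
u=np.array([np.cos(np.radians(16.6)),np.sin(np.radians(16.6)),0])
def pr(s): print("slide",((s["tcp_pos"]-[552.31,-155.76,64.06])@u).round(2),"lat",((s["tcp_pos"]-[552.31,-155.76,64.06])@[-u[1],u[0],0]).round(2),"Ftool",R.from_rotvec(s["eef_rot"]).inv().apply(s["wrist_force"]).round(2))
s=st(); pr(s)
a=cv2.cvtColor(vision.camera("side"),cv2.COLOR_RGB2BGR); cv2.imwrite(f"pics/{sys.argv[1]}f.png",a)
cv2.imwrite(f"pics/{sys.argv[1]}.png",cv2.resize(a[200:270,310:400],None,fx=8,fy=8,interpolation=2))
b=cv2.cvtColor(vision.camera("top"),cv2.COLOR_RGB2BGR); cv2.imwrite(f"pics/{sys.argv[1]}t.png",b)
s=st(); pr(s); print("qd",s["qd"].round(4))
E
python3 e.py s15
```

```text
t 17.57 q [-0.363  0.535  1.669 -0.005  0.941 -0.653] tcp [ 578.4 -147.9   64. ] F [-6.6 -4.3  5.4] w 10.0 zdir [-0.005 -0.003 -1.   ]
slide 27.24 lat 0.06 Ftool [-7.56  2.23 -5.35]
t 17.68 q [-0.363  0.535  1.669 -0.005  0.941 -0.653] tcp [ 578.4 -147.9   64. ] F [-7.6 -2.7  5.6] w 10.2 zdir [-0.005 -0.003 -1.   ]
slide 27.23 lat 0.05 Ftool [-8.07  0.4  -5.56]
qd [-0.0004 -0.001   0.0001 -0.0007 -0.0002  0.0004]
```

View pics/s15.png

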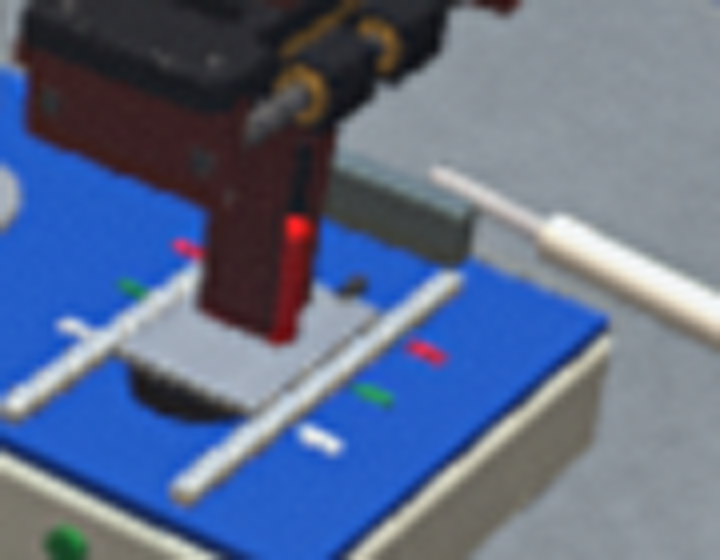

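Emit:
send_rows([
  [[0.01,0,0,0,0,0],[0.019,0,0,0,0,0],[0.019,0,0,0,0,0],[0.019,0,0,0,0,0],[0.019,0,0,0,0,0]],
])

```text
time_s: 18.3
tcp_pos: [581.0, -147.1, 64.0]
eef_rot: [3.106, 0.458, -0.009]
wrist_force: [-7.1, -4.2, 5.4]
width: 10.2
```

```bash
python3 e.py s16
python3 - <<'E'
from kin import *
u=np.array([np.cos(np.radians(16.6)),np.sin(np.radians(16.6)),0])
# red tab pixels in side view: compare initial and now by lowest visible corner
def corner(f):
    im=cv2.imread(f).astype(int)[205:260,320:350]; m=(im[:,:,2]>110)&(im[:,:,1]<50)&(im[:,:,0]<60)
    k,l,s,c=cv2.connectedComponentsWithStats(m.astype(np.uint8)); i=1+np.argmax(s[1:,4]); ys,xs=np.where(l==i); return s[i],(xs.max()+320,ys.max()+205)
for f in ("pics/side0.png","pics/s11f.png","pics/s15f.png","pics/s16f.png"): print(f,corner(f))
S=lambda x,y,k,ox,oy:np.array([(x+.5)/k-.5+ox,(y+.5)/k-.5+oy])
p0=onz("side",S(268,427,5.5,290,170),57)
p1=onz("side",S(287,341,8,310,200),57); print(p0,p1,(p1-p0)@u)
a=cv2.imread("pics/s14.png")
b=cv2.imread("pics/s16t.png"); cv2.imwrite("pics/s16tc.png",cv2.resize(b[120:240,260:390],None,fx=5,fy=5,interpolation=2))
E
```

```text
t 18.3 q [-0.36   0.537  1.664 -0.005  0.945 -0.65 ] tcp [ 581.  -147.1   64. ] F [-7.1 -4.2  5.4] w 10.2 zdir [-0.005 -0.003 -1.   ]
slide 29.92 lat 0.09 Ftool [-8.06  2.02 -5.38]
t 18.4 q [-0.36   0.537  1.664 -0.005  0.945 -0.65 ] tcp [ 581.  -147.1   64. ] F [-6.  -4.   5.3] w 10.0 zdir [-0.005 -0.003 -1.   ]
slide 29.92 lat 0.07 Ftool [-6.93  2.07 -5.27]
qd [ 0.0005 -0.0014  0.0016 -0.      0.0004  0.0002]
pics/side0.png (array([11, 24, 11,  6, 30], dtype=int32), (np.int64(341), np.int64(234)))
pics/s11f.png (array([11, 24, 11,  7, 31], dtype=int32), (np.int64(341), np.int64(235)))
pics/s15f.png (array([26, 22,  3,  8, 14], dtype=int32), (np.int64(348), np.int64(234)))
pics/s16f.png (array([26, 22,  3,  3,  9], dtype=int32), (np.int64(348), np.int64(229)))
[ 553.85895026 -167.70203829   57.        ] [ 581.9906883  -160.24885119   57.        ] 29.088568475915515
```

View pics/s16.png

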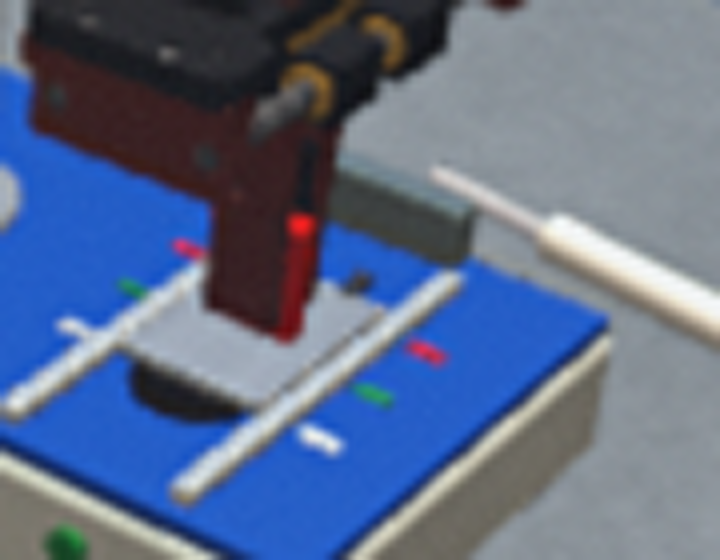

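View pics/s16tc.png

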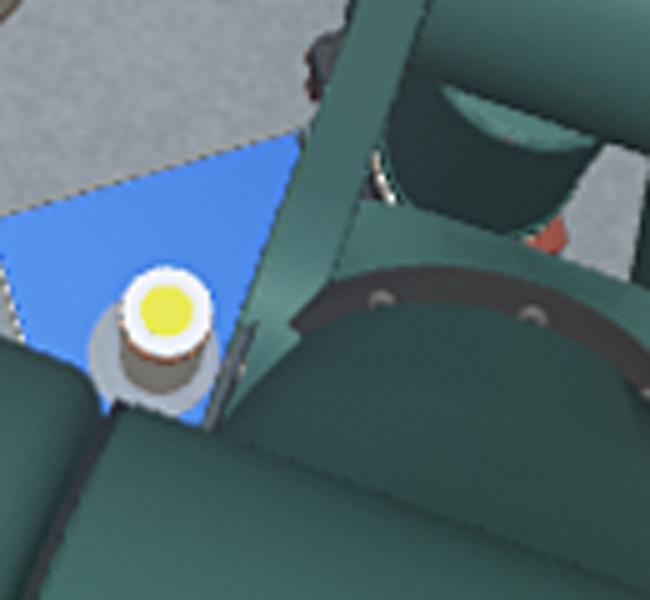

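Run:
```python
from kin import *
u=np.array([np.cos(np.radians(16.6)),np.sin(np.radians(16.6)),0]); n=np.array([-u[1],u[0],0])
a=cv2.imread("pics/s11f.png"); b=cv2.imread("pics/s16f.png")
# plate front (-x) edge + knobs: template from now's plate front-right corner predicted; sweep slide via homography (plane z=57) difference
Hc=np.array([580.8,-148.1])
def warp(im,s):  # rectify plane z=57, 0.5mm/px, origin shift s along slide, station axes
    X,Y=np.meshgrid(np.arange(-75,60,.5),np.arange(-28,28,.5))
    P=np.stack([Hc[0]+X*u[0]+Y*n[0],Hc[1]+X*u[1]+Y*n[1],np.full_like(X,57.)],-1).reshape(-1,3)
    uv=proj("side",P).reshape(X.shape+(2,)).astype(np.float32)
    return cv2.remap(im,uv[...,0],uv[...,1],cv2.INTER_CUBIC)
A=warp(a,0);B=warp(b,0)
o=np.vstack([A[::-1],np.zeros((6,A.shape[1],3),np.uint8),B[::-1]]); cv2.imwrite("pics/rect.png",cv2.resize(o,None,fx=2.8,fy=2.8))
# front edge location: profile of blue minus red along X at Y in [-20,-5] 
for nm,I,r in (("shut",A,slice(8,24)),("now",B,slice(8,24))):
    f=I[r].astype(float).mean(0); d=f[:,2]-f[:,0]  # red-blue: deck low
    x=np.arange(-75,60,.5); 
    m=(x>-75)&(x<10); 
    g=np.gradient(cv2.GaussianBlur(d.reshape(1,-1),(0,0),2).ravel()); 
    i=np.argsort(-g)[:5]; print(nm,x[i],g[i].round(1))
```

```text
shut [-71.  -71.5 -70.5 -72.  -70. ] [15.2 15.  14.7 14.2 13.5]
now [-52.  -52.5 -51.5 -53.  -51. ] [7.5 7.5 7.4 7.3 7.2]
```

View pics/rect.png

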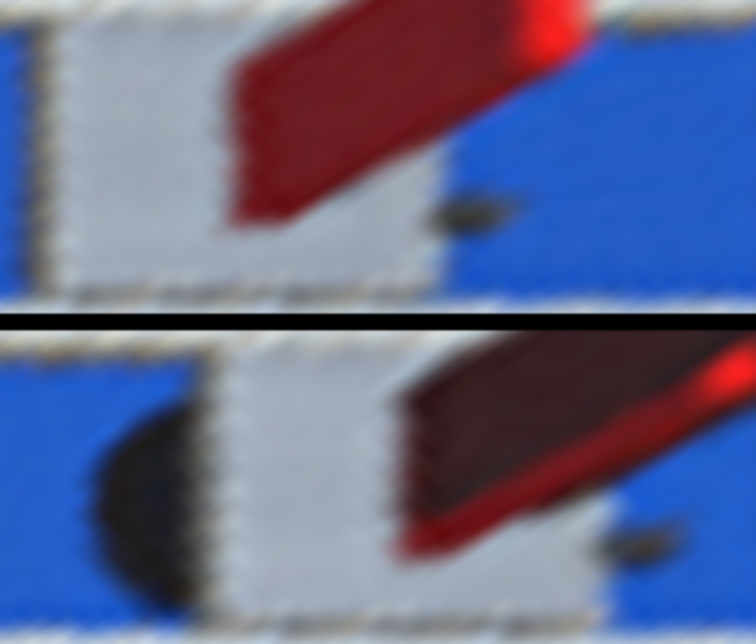

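The rectified views show the plate edges moved 167 to 170 px at 5.6 px/mm, so about 30 mm. I'll hold briefly, check for drift, and take a last look at the scene.

Emit:
send_rows([
  [[0,0,0,0,0,0],[0,0,0,0,0,0],[0,0,0,0,0,0],[0,0,0,0,0,0],[0,0,0,0,0,0],[0,0,0,0,0,0],[0,0,0,0,0,0],[0,0,0,0,0,0]],
])

```text
time_s: 19.4
tcp_pos: [580.9, -147.2, 64.0]
eef_rot: [3.106, 0.458, -0.009]
wrist_force: [-7.1, -4.6, 6.2]
width: 9.8
```

```bash
python3 e.py s17
```

```text
t 19.4 q [-0.36   0.537  1.664 -0.005  0.945 -0.65 ] tcp [ 580.9 -147.2   64. ] F [-7.1 -4.6  6.2] w 9.8 zdir [-0.005 -0.003 -1.   ]
slide 29.9 lat 0.06 Ftool [-8.19  2.35 -6.2 ]
t 19.5 q [-0.36   0.537  1.664 -0.005  0.945 -0.65 ] tcp [ 581.  -147.1   64. ] F [-7.6 -4.7  5.4] w 9.9 zdir [-0.005 -0.003 -1.   ]
slide 29.94 lat 0.07 Ftool [-8.65  2.36 -5.35]
qd [ 0.0006  0.0001 -0.0004 -0.0013 -0.001  -0.    ]
```

View pics/s17f.png

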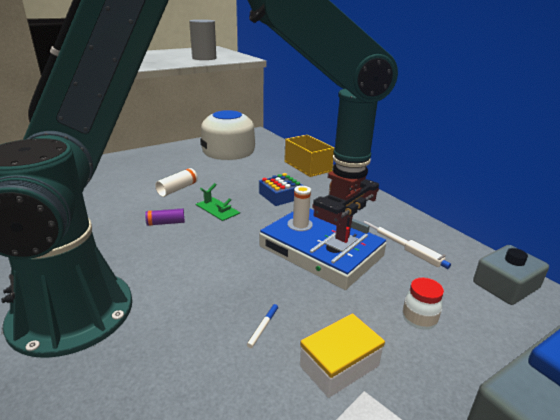

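The bottle stands on its seat (302,205), the tab is held at the green marks (343,235), and everything else is where it was. Travel is steady at 29.9 mm, so I'm signing off.

```bash
python3 -c "
from station import workorder
print(workorder.sign_off())"
```

```text
the job is handed in; nothing more can be done
None
```

I moved the small white bottle from the cradle to the dryer, mouth down over the peg. I lowered it until it touched the seat (up to about 10 N), eased that off to about 0 N, then let go. I then gripped the red tab and slid the shutter to half open. The job was handed in at about 19.5 s with the fingers still holding it.

**Last checks:**
- **Shutter:** travel by arm position was 29.9 mm. The side picture gave about 30 mm from the plate and tab edges. The tool felt about 8 N from the spring, which matches half open. It did not drift over the last second.
- **Bottle:** the side camera shows it upright on its seat.
- **Other things on the bench:** they look unmoved in the last side picture. I did not measure them.

**Disagreements and gaps:**
- The first 30 mm slide reached only 27.2 mm because the arm gave under the spring, so I corrected it by 2.8 mm.
- At hand-in the tool also felt about 5 N upward, well below the limits.
- The measured deck corners were about 1–2 pixels inside the stated outline. The peg, seat, marks and tab agreed between the two views.
- In the last pose the arm hid the tab and marks from the top camera, so the half-open position was checked only from the side camera and arm position.

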